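Latch a vial carrier in its loading dock

TASK

Push the vial carrier along the lane of the loading dock until it is fully home against the end stop, so that the spring pawl is pushed aside as the carrier goes by and snaps back in behind it. Leave the petri dish, timer, tape roll and spare vial beside the dock where they are, and let go of the carrier when it is latched.

Things in the scene. Friction and masses are not known exactly. Their poses are not given: they have to be found in the camera images.
- dock: Fixed loading dock: grey painted plate 289 x 104 x 8 mm carrying a lane between low grey walls. Origin on the bench under the lane's centre line; +x is the pushing direction, y left, z up. Plate: x -159 to +130, y -49 to +55 mm. Lane floor 8 mm above the bench; walls, and lips over the carrier's foot (46 mm slot between them), top out 25 mm above the bench.
- pawl (a joint): Steel pawl, a 46 mm long, 6 mm thick finger on an upright pin in the left wall (dock x -34, y +37 mm), slanting into the lane in the pushing direction. Radians: 0 = sprung fully out, blocking any return; about 0.3 to 0.4 = held aside by the passing carrier. Its spring presses with about 2 N (out) to 4 N (aside) at the tip; pushing the carrier past takes about 5 N.
- pawl_tip (a point): Free end of the pawl: at dock x = +7, y = +17 mm, 18 mm above the bench, when the pawl is out.
- carrier: White carrier holding three capped vials in a row (fixed in it), about 0.25 kg, loose on the lane floor at the mouth, roughly in line, nose to the lane. Origin under the middle of its foot, +x to its nose. Foot 96 x 56 x 10 mm, nose bevelled; body 40 mm wide, 26 mm high; vial tops 59 mm above the origin. The pawl snaps in behind its tail once the origin is past about dock x = +61 mm.
- push_plate (a point): Rear face of the upright plate at the carrier's tail, on its centre line, 48 mm behind and 40 mm above the carrier's origin (48 mm above the bench). The plate is 40 mm wide, 8 mm thick, its top 60 mm above the bench; nothing stands close behind it, and it can be pushed above the dock's walls all the way.
- petri_dish: Bystander: flat round petri dish, 68 mm across, 14 mm high, on the bench on the dock's +y side; origin at the centre of its underside.
- timer: Bystander: small flat bench timer 68 x 77 x 16 mm, on the dock's -y side; origin at the centre of its underside.
- tape_roll: Bystander: roll of tape 60 mm across, 19 mm high, on the dock's +y side; origin at the centre of its underside.
- spare_vial: Bystander: single capped vial, 21 mm across, 51 mm high, standing on the bench on the dock's -y side; origin at the centre of its underside.
- lane_mouth (a point): Where the straight lane begins, on its floor and centre line (dock x = -50 mm). From here the lane is 60 mm wide (y -30 to +30 mm); before it, from dock x = -96 mm, flared guides lead in, and nearer than that the floor is open at the sides.
- end_stop (a point): Face of the solid end stop (dock x = +118 mm) on the lane's centre line and floor; the stop tops out 33 mm above the bench. The carrier is home when its nose touches it: carrier origin at dock x = +70 mm, its tail and push plate at +22 mm.

How it is judged:
By the outcome, as a careful person would: the job done as asked, in the order asked, and still so for the second after the job is handed in, with the robot touching nothing.
It also fails if it takes over 32 s, if anything falls off the work surface, if the arm or the gripper's body presses on something with over 40 N, if the wrist force passes 120 N, or if a joint passes its speed limit or range.

ROBOT

A 6-joint arm with a two-finger parallel gripper is mounted at the origin on a cart in front of the work surface, level with it; the furniture and walls round the work are solid. World frame = base frame: x ahead of the robot, y to its left, z up, the work surface at z = 0. Lengths are in m, angles in rad, forces in N, time in s.
With the tool pointing down it reaches from about 0.25 to 0.725 m from the base axis. Payload 4 kg.
Tool frame: the origin (TCP) lies midway between the tips of the shut fingers; the grasp point (between the pads) lies 19 mm behind it; z points along the fingers, y is the line along which they close (so a half turn about z gives the same grasp; the last joint's range is limited). The gripper opens to 85 mm and grips with 20 to 120 N. Pads are 22 mm wide; open, the fingers measure 114 mm over their backs; the gripper's body (76 mm by 85 mm) begins 54 mm behind the grasp point. The pads swing forward as they close: fully open they stand 13 mm farther back than shut.
Start: joints at [-1.272, 0.241, 0.005, 1.335, 0, 1.571], TCP at [0.147, -0.478, 0.2] pointing down, gripper open.
Joint ranges: [-2.72, 2.72], [-1.05, 1.87], [-1.09, 1.28], [-1.99, 2.15], [-1.42, 1.44], [-3.14, 3.14]. Speed limits (rad/s): [2.79, 2.79, 3.14, 3.14, 3.14, 3.14].

INTERFACE

Orientations are given as a unit quaternion [x, y, z, w].
In Python, from workcell import bot gives the robot as it stands. The module is installed in compiled form; this text tells all that it offers.
- The arm moves only by the tool drive_tool, never from a script. Its arguments are lists of equal length, an entry for each row: "slide": the shift along the tool's x, y, z scaled (see below), a list of three; "rotation": the turn, a rotation vector about the tool's x, y, z scaled (see below), a list of three. A call has exactly 8 rows; each row is the pose to reach, as a shift and turn from the pose commanded when the call began, along the tool's axes at that moment; what a row does not reach only later rows make up. The controller multiplies each number of a shift by 250 mm and each number of a turn by 0.5 rad. A row lasts 1/8 s, in which the tool goes at most 62.5 mm and 10.7 degrees, less where a joint would pass 70% of its speed; a pose out of reach is approached as far as the arm can. A call with a number of a shift or a turn outside -1 to 1 is refused whole. A call with a gripper value outside its range is refused whole. "gripper" is the opening, from 0 (shut) to 1 (fully open), set as the call begins (left out, the last holds). The fingers move at their own pace and stop on an object; the grip force is fixed at half the most. Time passes only in rows, so rows that repeat a pose let the fingers close, or fill a call up. It gives the time, the measured TCP pose, the force, the opening and the grip force at its end, in the units of the state.
- bot.get_obs(): the state, without advancing time (a new reading comes with each control period).
- bot.camera(name): name is "scene" or "top" or "wrist"; returns a dict with "image" (400x640x3 uint8, red, green, blue), "z_map" (400x640 float32, m along the optical axis (not along the pixel's ray), 0 where there is no reading), "camera_matrix" (3x3 intrinsics, pixels), "xyz" and "orientation" of the camera in the world. Camera axes: x right, y up, looking along -z (the intrinsics and any distortion apply to the point x, -y, -z); pixel columns grow to the right and rows downward; lengths in m; the calibration is good to about 2 mm. The wrist camera is an equidistant fisheye: a pixel r from the principal point sees the ray r / f radians off the axis. A picture is of the moment at which its call begins.
- bot.job_done(): hands the job in; it is judged then, once.
The state is a dict: "clock": time; "joint_pos": joint angles; "joint_vel": joint speeds; "tau": joint torques, N m; "eef_pos": TCP position; "tool_rot": TCP orientation; "ft_force": force on the tool from outside, world axes, zero at the start; "ft_torque": the same for the moment, N m; "grip_width": finger opening in m; "grasp_force": force on a finger pad.
Only numpy, scipy, OpenCV 4.12 (cv2) and the standard library are available. Lean on these libraries where they do the work, as an engineer would, in place of code of your own. Each camera call takes 0.05 s, during which the arm holds its last target. There are 200 camera calls.

## Working session

There is one attempt and no reset: what is moved stays moved. The work goes in short steps, Python scripts to look and compute and a tool call to move; the robot and the scene stay as the last step left them, time stands still between calls to the robot, and variables do not carry over. Pictures are saved under pics/ and viewed, at most 10 in all, crops included, and the job is handed in when it is done.

Besides the shell and the picture viewer there is one more tool, called after ">>>" as name(argument=value, ...), one argument or row to a line, values as JSON. drive_tool: Moves the arm, as the interface text tells. Shifts and turns lie within -1 to 1; 1 stands for 250 mm of shift or 0.5 rad of turn. Its arguments: {"type":"object","properties":{"slide":{"type":"array","items":{"type":"array","items":{"type":"number"}}},"rotation":{"type":"array","items":{"type":"array","items":{"type":"number"}}},"gripper":{"type":"number"}},"required":["slide","rotation"]}

```bash
mkdir -p pics
cat > h.py <<'E'
import numpy as np, cv2
from workcell import bot
from scipy.spatial.transform import Rotation as R
def snap(n,f):
    c=bot.camera(n); cv2.imwrite(f'pics/{f}.png',c['image'][:,:,::-1]); np.savez(f'pics/{f}.npz',**c); return c
def world(c,u,v):
    K=c['camera_matrix']; z=c['z_map'][v,u]
    p=np.stack([(u-K[0,2])/K[0,0]*z,-(v-K[1,2])/K[1,1]*z,-z],-1)
    return R.from_quat(c['orientation']).apply(p.reshape(-1,3)).reshape(p.shape)+c['xyz']
E
python3 - <<'E'
from h import *
c=snap('top','top0'); snap('scene','scene0')
print(c['xyz'],c['orientation'],c['camera_matrix']); o=bot.get_obs(); print(o['eef_pos'],o['tool_rot'],o['clock'])
E
```

```text
[0.50154589 0.03346437 0.88239334] [ 0.06909783 -0.04929823 -0.69910649  0.70996147] [[453.09039798   0.         315.77265344]
 [  0.         453.09039798 194.03025369]
 [  0.           0.           1.        ]]
[ 0.14700284 -0.47725394  0.19879733] [ 9.88862947e-01  1.48826039e-01 -1.41936140e-04 -9.28568089e-04] 0.1
```

View pics/top0.png

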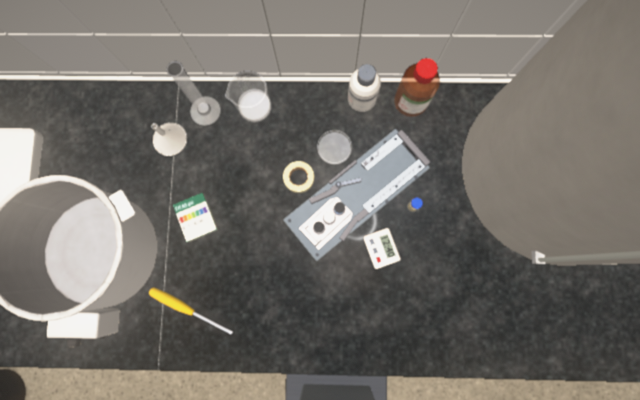

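View pics/scene0.png

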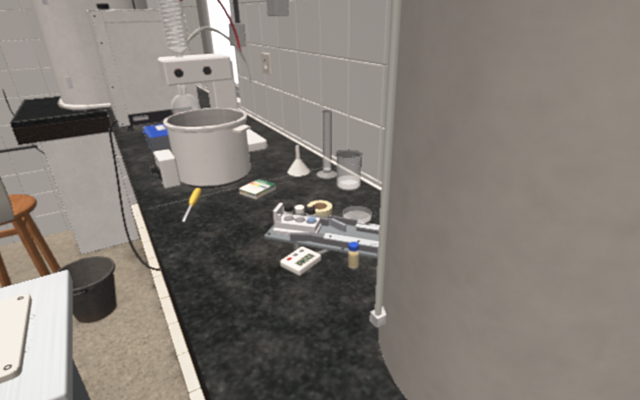

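The top view shows the dock with corners near (286,220), (318,260), (400,131) and (430,162), pushing up-right. The carrier is at about (327,220) with its tail to the lower left. The tall grey column at the right (u>465) has to be avoided. Next I'll measure these points.

```bash
cat > m.py <<'E'
from h import *
import sys
def measure(c,show=None):
    v,u=np.mgrid[0:400,0:640]; P=world(c,u,v); z=P[...,2]; ok=c['z_map']>0
    box=(u>270)&(u<445)&(v>115)&(v<275)&ok
    return P,z,box
c=dict(np.load('pics/top0.npz'))
P,z,box=measure(c)
print('bench z',np.median(P[300:350,300:400,2]))
for p in [(286,220),(318,259),(401,132),(429,163)]: print(p,P[p[1],p[0]].round(4))
m=(z>0.025+.004)&(z<.09)&box
n,l,s,ce=cv2.connectedComponentsWithStats(m.astype(np.uint8))
for i in range(1,n):
    if s[i,4]>8: q=P[l==i]; print(s[i],q.mean(0).round(4),q[:,2].max().round(4))
col=(u:=np.mgrid[0:400,0:640][1])>440
q=P[col&(z>.12)]; print('column',q.min(0),q.max(0))
im=c['image'][110:275,270:450,::-1]; cv2.imwrite('pics/crop0.png',cv2.resize(im,None,fx=4.4,fy=3.6*4.4/3.6*.8,interpolation=cv2.INTER_CUBIC))
hm=np.clip(z*255/.08,0,255).astype(np.uint8)[110:275,270:450]; 
a=cv2.resize(im,None,fx=3.6,fy=3.6,interpolation=cv2.INTER_CUBIC); cv2.imwrite('pics/crop0.png',a)
E
python3 m.py
```

```text
bench z -0.0015398040326320972
(286, 220) [0.5973 0.1162 0.0089]
(318, 259) [0.5235 0.0529 0.009 ]
(401, 132) [ 0.7697 -0.1047  0.0313]
(429, 163) [ 0.7164 -0.1644 -0.001 ]
[398 131  32  35 255] [ 0.7381 -0.1274  0.0316] 0.0353
[335 182   6   6  24] [0.6651 0.0176 0.0308] 0.0341
[ 300  198   51   49 1058] [0.5914 0.0391 0.0449] 0.069
[409 198  13  12 116] [ 0.627  -0.1269  0.0461] 0.0517
column [ 0.50154589 -0.40334833  0.12000827] [0.90139967 0.03346437 0.88239334]
```

View pics/crop0.png

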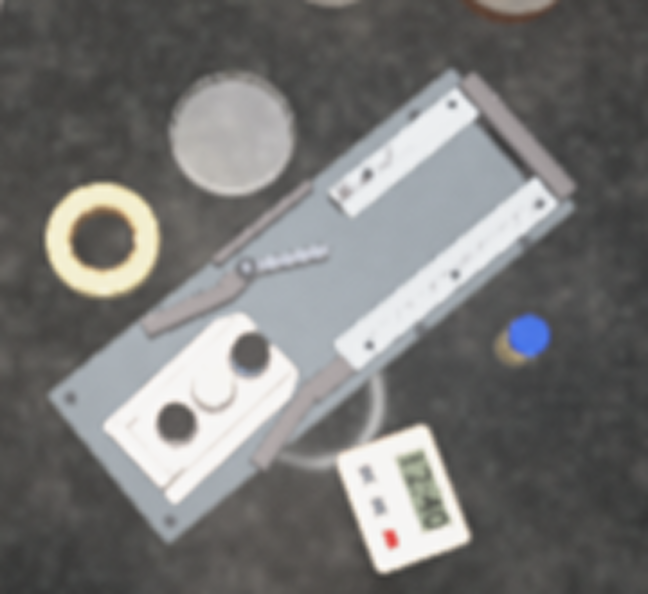

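The crop shows the carrier at the mouth with its nose toward the pawl, the pawl at about (285,258), the end stop at the upper right, and clear floor behind the tail. I'll fit the dock and carrier poses now.

```bash
cat > fit.py <<'E'
from h import *
def comp(m,seed):
    n,l=cv2.connectedComponents(m.astype(np.uint8),connectivity=4); return l==l[seed[1],seed[0]]
def dockpose(c):
    v,u=np.mgrid[0:400,0:640]; P=world(c,u,v)
    hsv=cv2.cvtColor(c['image'],cv2.COLOR_RGB2HSV)
    m=(P[...,2]>.004)&(u>270)&(u<445)&(v>115)&(v<275)&(c['z_map']>0)
    l=comp(m,(395,180)); r=cv2.minAreaRect((P[l][:,:2]*1000).astype(np.float32)); return P,l,r
if __name__=='__main__':
    c=dict(np.load('pics/top0.npz')); P,l,r=dockpose(c); print('rect',r,l.sum())
    # end stop top: x 118..130 , z .033
    s=(P[...,2]>.028)&(P[...,2]<.037); s[:, :390]=0; s[:,440:]=0; s[:120]=0; s[175:]=0
    print('stop',cv2.minAreaRect((P[s][:,:2]*1000).astype(np.float32)))
    v,u=np.mgrid[0:400,0:640]
    k=(u>295)&(u<360)&(v>190)&(v<252)
    for lo,hi,n in [(.029,.040,'body'),(.062,.072,'captops'),(.054,.0615,'platetop')]:
        q=P[k&(P[...,2]>lo)&(P[...,2]<hi)]; print(n,len(q),q.mean(0).round(4) if len(q) else '',cv2.minAreaRect((q[:,:2]*1000).astype(np.float32)))
    hsv=cv2.cvtColor(c['image'],cv2.COLOR_RGB2HSV)
    f=k&(hsv[...,2]>190)&(hsv[...,1]<40)&(P[...,2]>.012); q=P[f]
    print('white',f.sum(),cv2.minAreaRect((q[:,:2]*1000).astype(np.float32)))
    for uu,vv in [(319,227),(329,218),(339,208)]: print(P[vv-1:vv+2,uu-1:uu+2].reshape(-1,3).mean(0).round(4))
    vis=np.zeros((165,180,3),np.uint8)
    h=np.clip(P[110:275,270:450,2]/.07*255,0,255).astype(np.uint8)
    cv2.imwrite('pics/h0.png',cv2.resize(cv2.applyColorMap(h,cv2.COLORMAP_JET),None,fx=3.6,fy=3.6,interpolation=cv2.INTER_NEAREST))
E
python3 fit.py
```

```text
rect ((651.3638305664062, -20.678024291992188), (106.0013198852539, 289.37158203125), 40.22557067871094) 7680
stop ((738.4228515625, -127.29011535644531), (82.726806640625, 13.037397384643555), 41.0557861328125)
body 600 [0.5938 0.0367 0.0327] ((593.1339721679688, 38.88005828857422), (40.055301666259766, 93.96833801269531), 44.07661437988281)
captops 280 [0.5981 0.0336 0.0648] ((598.017822265625, 33.72781753540039), (19.316635131835938, 70.99988555908203), 43.24974822998047)
platetop 111 [0.5663 0.0644 0.0583] ((590.2973022460938, 40.649070739746094), (38.51628112792969, 87.28871154785156), 43.710880279541016)
white 1204 ((574.4265747070312, 27.844867706298828), (98.13809204101562, 108.35859680175781), 43.424415588378906)
[0.5793 0.0508 0.0654]
[0.5959 0.0329 0.0656]
[0.6144 0.015  0.0656]
```

View pics/h0.png

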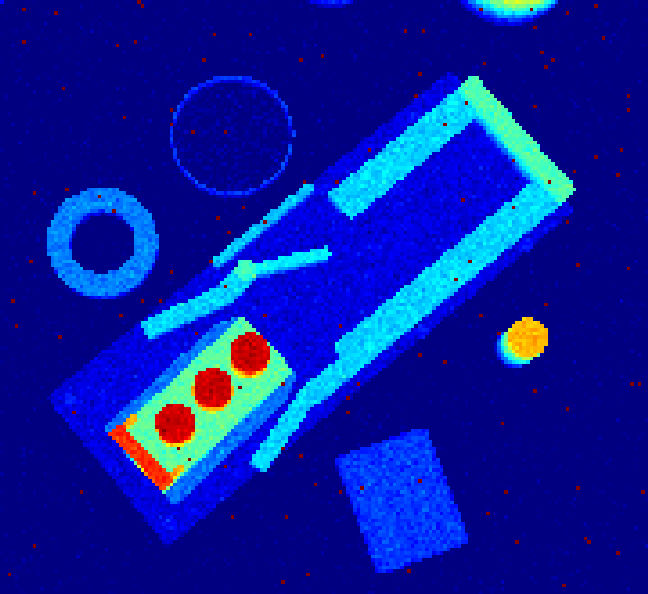

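The height map confirms the layout: the plate's rear edge is at about (112–165, 430–490), vial caps at 66 mm, and nothing behind the tail. Next I'll refine the poses and check where the grey column stands.

```bash
cat > fit2.py <<'E'
from fit import *
def dk(): # refine dock frame from wall/stop tops and plate outline
    pass
c=dict(np.load('pics/top0.npz')); P,l,r=dockpose(c); v,u=np.mgrid[0:400,0:640]
th=np.radians(r[2]-90); ex=np.array([np.cos(th),np.sin(th)]); ey=np.array([-ex[1],ex[0]])
O=np.array(r[0])+14.5*ex-3*ey; print('dock',O,np.degrees(th))
D=np.stack([(P[...,:2]*1000-O)@ex,(P[...,:2]*1000-O)@ey],-1)
s=l&(P[...,2]>.029)&(P[...,2]<.036)&(D[...,0]>105); print('stop face/back,y',np.percentile(D[s],[2,98],axis=0).round(1), np.degrees(np.arctan(np.polyfit(D[s][:,1],D[s][:,0],1)[0])))
w=l&(P[...,2]>.022)&(P[...,2]<.028)&(D[...,0]>-30)&(D[...,0]<110)&(D[...,1]<-15); print('right lip y',np.percentile(D[w][:,1],[2,98]).round(1),np.degrees(np.arctan(np.polyfit(*D[w].T,1)[0])))
p=l&(P[...,2]>.055)&(P[...,2]<.0615)&(D[...,0]<-115); q=D[p]; print('plate top',p.sum(),q.mean(0).round(1),np.percentile(q,[2,98],axis=0).round(1),np.degrees(np.arctan(np.polyfit(q[:,1],q[:,0],1)[0])))
m=(c['z_map']>0)&(u>440)&(P[...,2]>.1)
for y0,y1 in [(0,100),(100,200),(200,270)]:
    q=P[m&(v>=y0)&(v<y1)]; print('col',q.min(0).round(2),q.max(0).round(2)) if len(q) else 0
sc=dict(np.load('pics/scene0.npz')); Q=world(sc,u,v)
k=(u>395)&(sc['z_map']>0)&(Q[...,2]>.03); q=Q[k&(v>150)]; print('scene col',np.percentile(q,[1,50,99],axis=0).round(3))
E
python3 fit2.py
```

```text
dock [658.43738515 -33.68628419] -49.77442932128906
stop face/back,y [[117.2 -39.4]
 [128.7  39.8]] -0.0394891270708114
right lip y [-40.6 -22.7] 0.24602617840209645
plate top 98 [-139.6   -7. ] [[-145.   -25.4]
 [-119.5   12.5]] -5.755406484249356
col [ 0.65 -0.34  0.1 ] [ 0.9  -0.13  0.53]
col [ 0.58 -0.28  0.1 ] [ 0.81 -0.22  0.5 ]
col [ 0.52 -0.4   0.1 ] [ 0.63 -0.24  0.43]
scene col [[ 0.521 -0.564  0.058]
 [ 0.539 -0.49   0.243]
 [ 0.604 -0.358  0.354]]
```

>>> drive_tool(
  slide=[
    [0.1, -0.08, 0],
    [0.2, -0.16, 0],
    [0.3, -0.24, 0],
    [0.4, -0.32, 0],
    [0.5, -0.4, 0],
    [0.6, -0.48, 0],
    [0.7, -0.56, 0],
    [0.76, -0.6, 0],
  ],
  rotation=[
    [0, 0, 0],
    [0, 0, 0],
    [0, 0, 0],
    [0, 0, 0],
    [0, 0, 0],
    [0, 0, 0],
    [0, 0, 0],
    [0, 0, 0],
  ],
  gripper=0,
)

```text
clock: 1.1
eef_pos: [0.2849, -0.2771, 0.1993]
tool_rot: [0.989, 0.15, -0.0, -0.0]
ft_force: [0.2, 0.5, 0.1]
grip_width: 0.0002
grasp_force: 0.0
```

```bash
python3 -c "
from h import *
o=bot.get_obs(); print(o['joint_pos'],o['eef_pos'],o['tool_rot'],o['ft_force'],o['grip_width'])"
```

```text
[-7.71620732e-01  3.80000375e-02 -2.34811147e-01  1.29896525e+00
  1.79090025e-04  2.06976971e+00] [ 0.28488607 -0.27705852  0.19928953] [ 9.88755848e-01  1.49538040e-01 -2.24876537e-04 -4.44522675e-04] [0.22430627 0.4670486  0.10832129] 0.00018517763198072626
```

>>> drive_tool(
  slide=[
    [0.09, -0.07, 0],
    [0.18, -0.15, 0],
    [0.27, -0.22, 0],
    [0.36, -0.3, 0],
    [0.45, -0.37, 0],
    [0.54, -0.45, 0],
    [0.62, -0.52, 0],
    [0.7, -0.58, 0],
  ],
  rotation=[
    [0, 0, -0.12],
    [0, 0, -0.25],
    [0, 0, -0.37],
    [0, 0, -0.5],
    [0, 0, -0.62],
    [0, 0, -0.75],
    [0, 0, -0.88],
    [0, 0, -1],
  ],
)

```text
clock: 2.1
eef_pos: [0.4092, -0.0875, 0.1992]
tool_rot: [0.921, 0.39, -0.0, -0.0]
ft_force: [0.3, -0.9, -0.7]
grip_width: -0.0001
grasp_force: 0.0
```

```bash
cat > to.py <<'E'
from h import *
import sys
o=bot.get_obs(); r=R.from_quat(o['tool_rot']); t=np.array(sys.argv[1:4],float)
print('t',o['clock'],'yaw',np.degrees(np.arctan2(*r.as_matrix()[[1,0],0])),'eef',o['eef_pos'],'slide',(r.inv().apply(t-o['eef_pos'])/.25).round(3))
th=np.radians(130.23); T=R.from_matrix([[np.cos(th),np.sin(th),0],[np.sin(th),-np.cos(th),0],[0,0,-1]])
print('rot',((r.inv()*T).as_rotvec()/.5).round(3),'q',o['joint_pos'].round(2),'f',o['ft_force'].round(1))
a=np.radians(-49.77); d=(o['eef_pos'][:2]-[.65844,-.03369])*1000; print('dock xy',d@[np.cos(a),np.sin(a)],d@[-np.sin(a),np.cos(a)])
E
python3 to.py .536 .1 .2
```

```text
t 2.1 yaw 45.908090740305454 eef [ 0.40918824 -0.08748503  0.19923596] slide [ 0.892 -0.158 -0.003]
rot [-2.000e-03 -0.000e+00 -2.943e+00] q [-0.21  0.08 -0.19  1.3  -0.    2.13] f [ 0.3 -0.9 -0.7]
dock xy -119.91087991444618 -225.03716296161727
```

>>> drive_tool(
  slide=[
    [0.11, -0.02, 0],
    [0.22, -0.04, 0],
    [0.33, -0.06, 0],
    [0.44, -0.08, 0],
    [0.55, -0.1, 0],
    [0.66, -0.12, 0],
    [0.78, -0.14, 0],
    [0.89, -0.16, 0],
  ],
  rotation=[
    [0, 0, -0.12],
    [0, 0, -0.25],
    [0, 0, -0.37],
    [0, 0, -0.5],
    [0, 0, -0.62],
    [0, 0, -0.75],
    [0, 0, -0.88],
    [0, 0, -1],
  ],
)

```text
clock: 3.1
eef_pos: [0.5359, 0.0997, 0.199]
tool_rot: [0.796, 0.606, -0.001, -0.0]
ft_force: [0.5, -0.0, 0.8]
grip_width: 0.0002
grasp_force: 0.0
```

>>> drive_tool(
  slide=[
    [0, 0, 0],
    [0, 0, 0],
    [0, 0, 0],
    [0, 0, 0],
    [0, 0, 0],
    [0, 0, 0],
    [0, 0, 0],
    [0, 0, 0],
  ],
  rotation=[
    [0, 0, -0.15],
    [0, 0, -0.3],
    [0, 0, -0.45],
    [0, 0, -0.6],
    [0, 0, -0.75],
    [0, 0, -0.9],
    [0, 0, -0.97],
    [0, 0, -0.97],
  ],
)

```text
clock: 4.1
eef_pos: [0.5355, 0.0988, 0.1993]
tool_rot: [0.628, 0.778, -0.0, -0.0]
ft_force: [-0.1, -0.3, 0.3]
grip_width: 0.0001
grasp_force: 0.0
```

>>> drive_tool(
  slide=[
    [0, 0, 0],
    [0, 0, 0],
    [0, 0, 0],
    [0, 0, 0],
    [0, 0, 0],
    [0, 0, 0],
    [0, 0, 0],
    [0, 0, 0],
  ],
  rotation=[
    [0, 0, -0.15],
    [0, 0, -0.3],
    [0, 0, -0.45],
    [0, 0, -0.6],
    [0, 0, -0.75],
    [0, 0, -0.9],
    [0, 0, -0.97],
    [0, 0, -0.97],
  ],
)

```text
clock: 5.1
eef_pos: [0.5357, 0.0988, 0.1995]
tool_rot: [0.423, 0.906, -0.0, -0.0]
ft_force: [0.5, 0.2, 0.1]
grip_width: 0.0001
grasp_force: 0.0
```

```bash
python3 to.py .536 .1 .042
```

```text
t 5.1 yaw 129.9392658188367 eef [0.53567667 0.0988324  0.19951314] slide [0.003 0.004 0.63 ]
rot [-0.   -0.   -0.01] q [0.18 0.33 0.13 1.37 0.   1.06] f [0.5 0.2 0.1]
dock xy -180.46290186182236 -8.134054488466768
```

>>> drive_tool(
  slide=[
    [0, 0, 0.1],
    [0, 0, 0.2],
    [0, 0, 0.3],
    [0, 0, 0.4],
    [0, 0, 0.5],
    [0, 0, 0.58],
    [0, 0, 0.64],
    [0, 0.004, 0.64],
  ],
  rotation=[
    [0, 0, 0],
    [0, 0, 0],
    [0, 0, 0],
    [0, 0, 0],
    [0, 0, 0],
    [0, 0, 0],
    [0, 0, -0.01],
    [0, 0, -0.01],
  ],
)

```text
clock: 6.1
eef_pos: [0.5355, 0.0993, 0.0385]
tool_rot: [0.421, 0.907, -0.001, -0.001]
ft_force: [0.0, -0.3, 1.1]
grip_width: -0.0
grasp_force: 0.0
```

>>> drive_tool(
  slide=[
    [-0.03, 0, 0],
    [-0.06, 0, 0],
    [-0.09, 0, 0],
    [-0.12, 0, 0],
    [-0.15, 0.004, 0],
    [-0.18, 0.008, 0],
    [-0.21, 0.012, 0],
    [-0.24, 0.016, 0],
  ],
  rotation=[
    [0, 0, 0],
    [0, 0, 0],
    [0, 0, 0],
    [0, 0, 0],
    [0, 0, 0],
    [0, 0, 0],
    [0, 0, 0],
    [0, 0, 0],
  ],
)

```text
clock: 7.1
eef_pos: [0.5787, 0.056, 0.0396]
tool_rot: [0.42, 0.907, -0.0, -0.0]
ft_force: [-1.0, -0.8, 0.2]
grip_width: 0.0
grasp_force: 0.0
```

```bash
python3 to.py .536 .1 .042
cat > look.py <<'E'
from h import *
import sys
n=sys.argv[1]; c=snap('top',n); a=cv2.resize(c['image'][110:275,270:450,::-1],None,fx=3.6,fy=3.6,interpolation=cv2.INTER_CUBIC)
w=snap('wrist',n+'w')['image'][:,:,::-1]
cv2.imwrite(f'pics/{n}v.png',np.hstack([cv2.resize(a,(400,367)),cv2.resize(w,(400,367))]))
E
python3 look.py a1
```

```text
t 7.1 yaw 130.28612379693556 eef [0.57869636 0.0560273  0.03955934] slide [ 0.245 -0.017 -0.01 ]
rot [-0.    -0.     0.002] q [ 0.1   0.51 -0.03  1.03  0.    0.96] f [-1.  -0.8  0.2]
dock xy -119.99841368218004 -2.936326710850306
```

View pics/a1v.png

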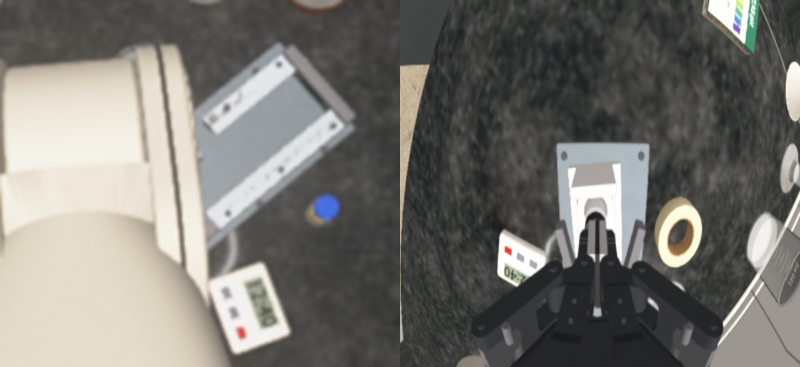

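```bash
python3 -c "
import cv2
a=cv2.imread('pics/a1w.png')[140:380,180:460]; cv2.imwrite('pics/a1c.png',cv2.resize(a,None,fx=2.5,fy=2.5,interpolation=cv2.INTER_CUBIC))"
```

```text
(no output)
```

View pics/a1c.png

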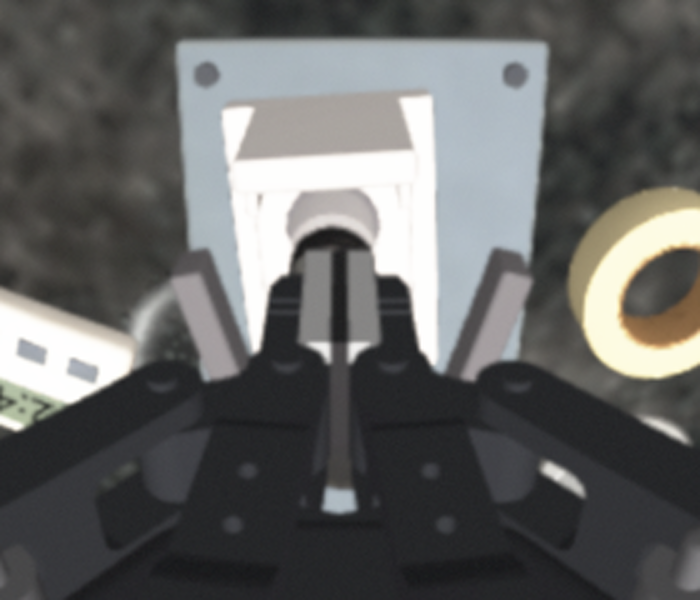

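The close wrist view suggests the fingertips (v≈250) may be ahead of the tail plate (v≈100–185). I'll check this with the wrist depth map.

```bash
cat > wr.py <<'E'
from h import *
import sys
def wworld(c):
    v,u=np.mgrid[0:400,0:640].astype(float); K=c['camera_matrix']; a=(u-K[0,2])/K[0,0]; b=(v-K[1,2])/K[1,1]
    t=np.hypot(a,b)+1e-9; k=np.tan(t)/t; z=c['z_map']; z=np.where(t<1.4,z,0)
    p=np.stack([a*k*z,-b*k*z,-z],-1); P=R.from_quat(c['orientation']).apply(p.reshape(-1,3))+c['xyz']
    a=np.radians(-49.77); d=P[:,:2]-[.65844,-.03369]
    return np.stack([d@[np.cos(a),np.sin(a)],d@[-np.sin(a),np.cos(a)],P[:,2]],-1).reshape(400,640,3)*1000
if __name__=='__main__':
    c=dict(np.load(f'pics/{sys.argv[1]}.npz')); W=wworld(c); print('cam',c['xyz'],R.from_quat(c['orientation']).as_matrix()[:,2])
    for uu,vv in [(205,75),(515,75),(325,115),(325,145),(325,160),(325,180),(325,205),(325,225),(325,242),(315,260),(315,300),(340,300),(200,255),(290,300),(280,360),(640,240)]:
        x,y=int(180+uu/2.5),int(140+vv/2.5); print((uu,vv),W[y,x].round(0),c['z_map'][y,x].round(3))
E
python3 wr.py a1w
```

```text
cam [0.52904957 0.11613371 0.21291449] [-0.20232009  0.23935525  0.94961869]
(205, 75) [-149.  -38.   10.] 0.208
(515, 75) [-149.   46.   10.] 0.208
(325, 115) [-143.   -5.   29.] 0.192
(325, 145) [-143.   -5.   52.] 0.17
(325, 160) [-142.   -5.   59.] 0.164
(325, 180) [-137.   -5.   58.] 0.166
(325, 205) [-126.   -5.   46.] 0.181
(325, 225) [-123.   -5.   51.] 0.177
(325, 242) [-125.   -5.   63.] 0.165
(315, 260) [-129.   -7.   79.] 0.148
(315, 300) [-129.   -6.   94.] 0.134
(340, 300) [-129.   -2.   95.] 0.134
(200, 255) [-96. -42.  13.] 0.221
(290, 300) [-125.  -11.   88.] 0.142
(280, 360) [-131.  -11.  117.] 0.112
(640, 240) [-102.   87.   18.] 0.215
```

Run:
```python
from h import *
from wr import wworld
c=snap('scene','s1'); cv2.imwrite('pics/s1c.png',cv2.resize(c['image'][130:290,210:400,::-1],None,fx=3.6,fy=3.6,interpolation=cv2.INTER_CUBIC))
w=dict(np.load('pics/a1w.npz')); W=wworld(w)
for u in (308,316,325): print(u,[(v,*W[v,u].round(0)) for v in range(212,345,8)])
```

```text
308 [(212, np.float64(-138.0), np.float64(-6.0), np.float64(60.0)), (220, np.float64(-125.0), np.float64(-6.0), np.float64(41.0)), (228, np.float64(-124.0), np.float64(-6.0), np.float64(50.0)), (236, np.float64(-125.0), np.float64(-6.0), np.float64(62.0)), (244, np.float64(-129.0), np.float64(-6.0), np.float64(80.0)), (252, np.float64(-129.0), np.float64(-5.0), np.float64(87.0)), (260, np.float64(-129.0), np.float64(-5.0), np.float64(95.0)), (268, np.float64(-129.0), np.float64(-5.0), np.float64(101.0)), (276, np.float64(-129.0), np.float64(-5.0), np.float64(108.0)), (284, np.float64(-129.0), np.float64(-5.0), np.float64(114.0)), (292, np.float64(-129.0), np.float64(-5.0), np.float64(119.0)), (300, np.float64(-129.0), np.float64(-5.0), np.float64(124.0)), (308, np.float64(-126.0), np.float64(-5.0), np.float64(124.0)), (316, np.float64(-117.0), np.float64(-5.0), np.float64(119.0)), (324, np.float64(-113.0), np.float64(-5.0), np.float64(119.0)), (332, np.float64(-111.0), np.float64(-5.0), np.float64(122.0)), (340, np.float64(-110.0), np.float64(-5.0), np.float64(125.0))]
316 [(212, np.
[... 1431 characters left out ...]
(86.0)), (260, np.float64(-129.0), np.float64(2.0), np.float64(95.0)), (268, np.float64(-129.0), np.float64(2.0), np.float64(101.0)), (276, np.float64(-129.0), np.float64(2.0), np.float64(108.0)), (284, np.float64(-130.0), np.float64(2.0), np.float64(115.0)), (292, np.float64(-130.0), np.float64(2.0), np.float64(120.0)), (300, np.float64(-129.0), np.float64(1.0), np.float64(124.0)), (308, np.float64(-130.0), np.float64(1.0), np.float64(129.0)), (316, np.float64(-128.0), np.float64(1.0), np.float64(131.0)), (324, np.float64(-114.0), np.float64(2.0), np.float64(120.0)), (332, np.float64(-110.0), np.float64(2.0), np.float64(121.0)), (340, np.float64(-110.0), np.float64(2.0), np.float64(126.0))]
```

View pics/s1c.png

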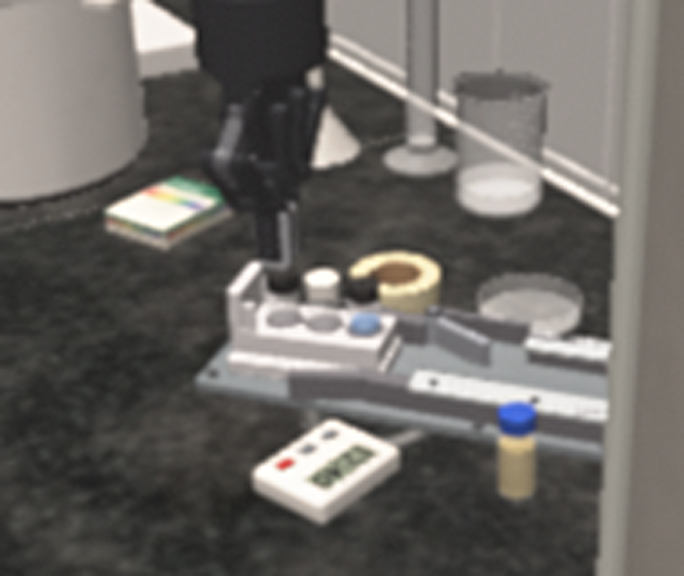

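The scene view confirms it: the fingertips at crop (280,265) hover just above the tail vial's cap, and the carrier hasn't moved. The wrist depth puts the real tips at z≈76 mm, about 36 mm above the reported TCP. I'll back off, then descend using the measured tip height.

>>> drive_tool(
  slide=[
    [0, 0, -0.04],
    [0.03, -0.01, -0.04],
    [0.08, -0.01, -0.04],
    [0.13, -0.01, -0.04],
    [0.18, -0.01, -0.04],
    [0.22, -0.01, -0.04],
    [0.25, -0.01, -0.02],
    [0.25, -0.01, 0],
  ],
  rotation=[
    [0, 0, 0],
    [0, 0, 0],
    [0, 0, 0],
    [0, 0, 0],
    [0, 0, 0],
    [0, 0, 0],
    [0, 0, 0],
    [0, 0, 0],
  ],
)

```text
clock: 8.25
eef_pos: [0.5356, 0.1028, 0.0392]
tool_rot: [0.42, 0.908, -0.0, -0.0]
ft_force: [-0.2, -0.8, 0.4]
grip_width: 0.0001
grasp_force: 0.0
```

>>> drive_tool(
  slide=[
    [0, 0, 0.02],
    [0, 0, 0.04],
    [0, 0, 0.06],
    [0, 0, 0.08],
    [0, 0, 0.1],
    [0, 0, 0.12],
    [0, 0, 0.12],
    [0, 0, 0.12],
  ],
  rotation=[
    [0, 0, 0],
    [0, 0, 0],
    [0, 0, 0],
    [0, 0, 0],
    [0, 0, 0],
    [0, 0, 0],
    [0, 0, 0],
    [0, 0, 0],
  ],
)

```text
clock: 9.25
eef_pos: [0.5361, 0.1024, 0.0097]
tool_rot: [0.42, 0.907, 0.0, 0.0]
ft_force: [0.6, 0.6, -0.6]
grip_width: 0.0001
grasp_force: 0.0
```

```bash
python3 to.py .536 .1 .042
cat > tip.py <<'E'
from h import *
from wr import wworld
import sys
n=sys.argv[1]; c=snap('wrist',n); W=wworld(c)
for u in (308,325): print(u,[(v,*W[v,u].round(0).astype(int).tolist()) for v in range(180,300,6)])
E
python3 tip.py b1
python3 - <<'E'
from h import *
c=snap('scene','s2'); cv2.imwrite('pics/s2c.png',cv2.resize(c['image'][130:290,210:400,::-1],None,fx=3.6,fy=3.6,interpolation=cv2.INTER_CUBIC))
E
```

```text
t 9.25 yaw 130.2809874661635 eef [0.53612238 0.10242359 0.00970756] slide [-0.007 -0.007 -0.129]
rot [0.    0.    0.002] q [ 0.19  0.48 -0.17  0.92 -0.    1.06] f [ 0.6  0.6 -0.6]
dock xy -182.91675459103467 -5.474374686961563
308 [(180, -211, -9, -1), (186, -207, -9, -1), (192, -203, -9, -1), (198, -200, -9, 0), (204, -195, -9, -1), (210, -191, -9, -2), (216, -187, -10, -2), (222, -183, -10, -1), (228, -178, -10, -1), (234, -174, -10, -1), (240, -170, -10, 0), (246, -192, -8, 51), (252, -192, -8, 56), (258, -192, -8, 62), (264, -193, -8, 68), (270, -193, -8, 73), (276, -193, -8, 78), (282, -194, -8, 85), (288, -193, -8, 86), (294, -194, -7, 91)]
325 [(180, -211, 1, -1), (186, -207, 1, -1), (192, -203, 1, 0), (198, -199, 1, -1), (204, -195, 1, -2), (210, -191, 1, -2), (216, -187, 1, 0), (222, -183, 1, -2), (228, -179, 2, -1), (234, -174, 2, -1), (240, -170, 2, -1), (246, -192, 0, 50), (252, -192, 0, 57), (258, -192, 0, 62), (264, -193, -1, 68), (270, -193, -1, 73), (276, -193, -1, 78), (282, -194, -1, 84), (288, -194, -1, 87), (294, -194, -1, 91)]
```

View pics/s2c.png

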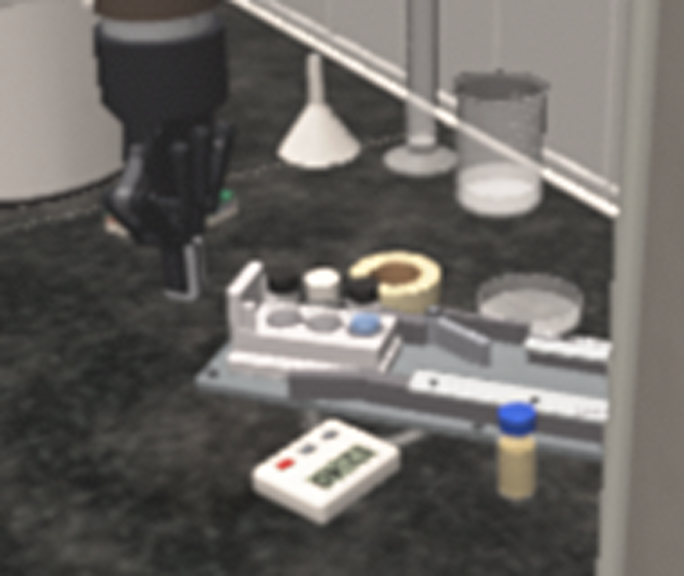

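Tip is now at about 48 mm, well behind the plate, with the carrier untouched. I'll lower it 9 mm and push.

>>> drive_tool(
  slide=[
    [0, 0, 0.02],
    [0, 0, 0.036],
    [-0.04, 0, 0.036],
    [-0.08, 0, 0.036],
    [-0.12, 0, 0.036],
    [-0.16, 0.004, 0.036],
    [-0.2, 0.008, 0.036],
    [-0.24, 0.012, 0.036],
  ],
  rotation=[
    [0, 0, 0],
    [0, 0, 0],
    [0, 0, 0],
    [0, 0, 0],
    [0, 0, 0],
    [0, 0, 0],
    [0, 0, 0],
    [0, 0, 0],
  ],
)

```text
clock: 10.35
eef_pos: [0.5776, 0.0582, 0.0007]
tool_rot: [0.42, 0.907, 0.0, -0.0]
ft_force: [-1.5, 1.7, 1.3]
grip_width: -0.0003
grasp_force: 1.0
```

```bash
python3 to.py .536 .1 .042; python3 tip.py b2; python3 -c "
import cv2
a=cv2.imread('pics/b2.png')[140:380,180:460]; cv2.imwrite('pics/b2c.png',cv2.resize(a,None,fx=2,fy=2))"
```

```text
t 10.35 yaw 130.28324526581073 eef [0.57761489 0.05823665 0.0007135 ] slide [ 0.235 -0.019 -0.165]
rot [ 0.001 -0.     0.002] q [ 0.1   0.55 -0.07  0.94  0.    0.97] f [-1.5  1.7  1.3]
dock xy -122.38363357864937 -2.335053150857233
308 [(180, -155, -6, 8), (186, -152, -6, 7), (192, -148, -6, 7), (198, -144, -6, 7), (204, -141, -6, 7), (210, -137, -6, 7), (216, -133, -6, 7), (222, -129, -6, 7), (228, -126, -6, 7), (234, -122, -6, 8), (240, -118, -6, 8), (246, -132, -5, 42), (252, -201, -2, 174), (258, -132, -5, 54), (264, -132, -5, 59), (270, -132, -5, 64), (276, -132, -5, 68), (282, -132, -4, 73), (288, -132, -4, 77), (294, -133, -4, 82)]
325 [(180, -155, 4, 8), (186, -152, 4, 8), (192, -148, 4, 7), (198, -145, 4, 8), (204, -141, 4, 6), (210, -137, 4, 7), (216, -133, 4, 7), (222, -130, 4, 7), (228, -126, 4, 7), (234, -122, 4, 7), (240, -118, 4, 8), (246, -132, 3, 41), (252, -132, 3, 48), (258, -132, 3, 53), (264, -132, 3, 59), (270, -132, 2, 64), (276, -132, 2, 68), (282, -133, 2, 74), (288, -133, 2, 78), (294, -133, 2, 82)]
```

View pics/b2c.png

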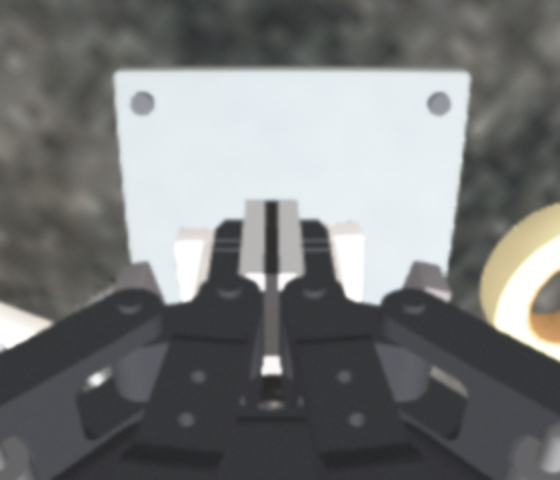

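The wrist view shows the fingers now behind the push plate (tip at about (272,200)), with the white foot showing evenly on both sides. The carrier is moving straight, so I'll continue.

>>> drive_tool(
  slide=[
    [-0.04, 0.002, 0],
    [-0.08, 0.004, 0],
    [-0.12, 0.006, 0],
    [-0.16, 0.008, 0],
    [-0.2, 0.008, 0],
    [-0.24, 0.008, 0],
    [-0.28, 0.008, 0],
    [-0.32, 0.008, 0],
  ],
  rotation=[
    [0, 0, 0],
    [0, 0, 0],
    [0, 0, 0],
    [0, 0, 0],
    [0, 0, 0],
    [0, 0, 0],
    [0, 0, 0],
    [0, 0, 0],
  ],
)

```text
clock: 11.4
eef_pos: [0.6295, -0.0004, 0.0005]
tool_rot: [0.42, 0.908, 0.0, -0.001]
ft_force: [-2.9, 4.8, 2.8]
grip_width: -0.0002
grasp_force: 2.8
```

>>> drive_tool(
  slide=[
    [-0.03, 0, 0],
    [-0.06, 0, 0],
    [-0.09, 0, 0],
    [-0.12, 0, 0],
    [-0.14, 0, 0],
    [-0.16, 0, 0],
    [-0.18, 0, 0],
    [-0.19, 0, 0],
  ],
  rotation=[
    [0, 0, 0],
    [0, 0, 0],
    [0, 0, 0],
    [0, 0, 0],
    [0, 0, 0],
    [0, 0, 0],
    [0, 0, 0],
    [0, 0, 0],
  ],
)

```text
clock: 12.4
eef_pos: [0.6614, -0.0381, 0.0005]
tool_rot: [0.421, 0.907, -0.0, 0.0]
ft_force: [-1.6, 1.8, 1.3]
grip_width: -0.0002
grasp_force: 0.8
```

```bash
python3 to.py .536 .1 .042
```

```text
t 12.4 yaw 130.2599646351668 eef [ 6.61435757e-01 -3.81053956e-02  4.51765259e-04] slide [ 0.746 -0.026 -0.167]
rot [-0.001  0.002  0.001] q [-0.06  0.7   0.19  1.07 -0.    0.81] f [-1.6  1.8  1.3]
dock xy 5.305801093152009 -0.5645819290235038
```

>>> drive_tool(
  slide=[
    [-0.004, 0, 0],
    [-0.008, 0, 0],
    [-0.012, 0, 0],
    [-0.016, 0, 0],
    [-0.02, 0, 0],
    [-0.023, 0, 0],
    [-0.026, 0, 0],
    [-0.026, 0, 0],
  ],
  rotation=[
    [0, 0, 0],
    [0, 0, 0],
    [0, 0, 0],
    [0, 0, 0],
    [0, 0, 0],
    [0, 0, 0],
    [0, 0, 0],
    [0, 0, 0],
  ],
)

```text
clock: 13.4
eef_pos: [0.6651, -0.0423, 0.0005]
tool_rot: [0.42, 0.907, 0.0, -0.0]
ft_force: [-2.1, 0.9, 0.2]
grip_width: 0.0002
grasp_force: 0.8
```

>>> drive_tool(
  slide=[
    [-0.002, 0, 0],
    [-0.004, 0, 0],
    [-0.006, 0, 0],
    [-0.008, 0, 0],
    [-0.01, 0, 0],
    [-0.012, 0, 0],
    [-0.012, 0, 0],
    [-0.012, 0, 0],
  ],
  rotation=[
    [0, 0, 0],
    [0, 0, 0],
    [0, 0, 0],
    [0, 0, 0],
    [0, 0, 0],
    [0, 0, 0],
    [0, 0, 0],
    [0, 0, 0],
  ],
)

```text
clock: 14.4
eef_pos: [0.665, -0.0421, 0.0005]
tool_rot: [0.42, 0.908, 0.001, -0.003]
ft_force: [-6.0, 6.8, 3.0]
grip_width: 0.0002
grasp_force: 5.0
```

>>> drive_tool(
  slide=[
    [0.04, 0, 0],
    [0.1, 0, 0],
    [0.18, 0, -0.05],
    [0.26, 0, -0.15],
    [0.34, 0, -0.3],
    [0.42, 0, -0.45],
    [0.5, 0, -0.6],
    [0.6, 0, -0.7],
  ],
  rotation=[
    [0, 0, 0],
    [0, 0, 0],
    [0, 0, 0],
    [0, 0, 0],
    [0, 0, 0],
    [0, 0, 0],
    [0, 0, 0],
    [0, 0, 0],
  ],
)

```text
clock: 15.4
eef_pos: [0.5702, 0.0708, 0.179]
tool_rot: [0.42, 0.907, 0.001, 0.002]
ft_force: [0.7, 0.6, -0.4]
grip_width: -0.0003
grasp_force: 0.0
```

>>> drive_tool(
  slide=[
    [0.12, 0, 0],
    [0.24, 0, 0],
    [0.36, 0, 0],
    [0.48, 0, 0],
    [0.6, -0.1, 0],
    [0.7, -0.2, 0],
    [0.8, -0.3, 0],
    [0.8, -0.4, 0],
  ],
  rotation=[
    [0, 0, 0],
    [0, 0, 0],
    [0, 0, 0],
    [0, 0, 0],
    [0, 0, 0],
    [0, 0, 0],
    [0, 0, 0],
    [0, 0, 0],
  ],
)

```text
clock: 16.4
eef_pos: [0.3625, 0.1583, 0.1764]
tool_rot: [0.419, 0.908, 0.001, 0.001]
ft_force: [0.6, -0.6, 0.1]
grip_width: 0.0001
grasp_force: 0.0
```

Run:
```python
from h import *
c=snap('top','e'); cv2.imwrite('pics/ec.png',cv2.resize(c['image'][110:275,270:450,::-1],None,fx=3.6,fy=3.6,interpolation=cv2.INTER_CUBIC))
v,u=np.mgrid[0:400,0:640]; P=world(c,u,v); a=np.radians(-49.77); d=(P[...,:2]-[.65844,-.03369])*1000
D=np.stack([d@[np.cos(a),np.sin(a)],d@[-np.sin(a),np.cos(a)]],-1)
k=(P[...,2]>.055)&(P[...,2]<.0615)&(abs(D[...,1])<30)&(D[...,0]>0)&(D[...,0]<40); print('plate',np.percentile(D[k],[3,97],axis=0).round(1))
k=(P[...,2]>.014)&(P[...,2]<.023)&(D[...,1]>5)&(D[...,1]<45)&(D[...,0]>-30)&(D[...,0]<15); q=D[k]; print('pawl', len(q), np.percentile(q,[3,97],axis=0).round(1))
```

```text
plate [[ 21.4 -19.2]
 [ 29.4  16.6]]
pawl 18 [[-27.4  17.2]
 [  4.3  31.9]]
```

View pics/ec.png

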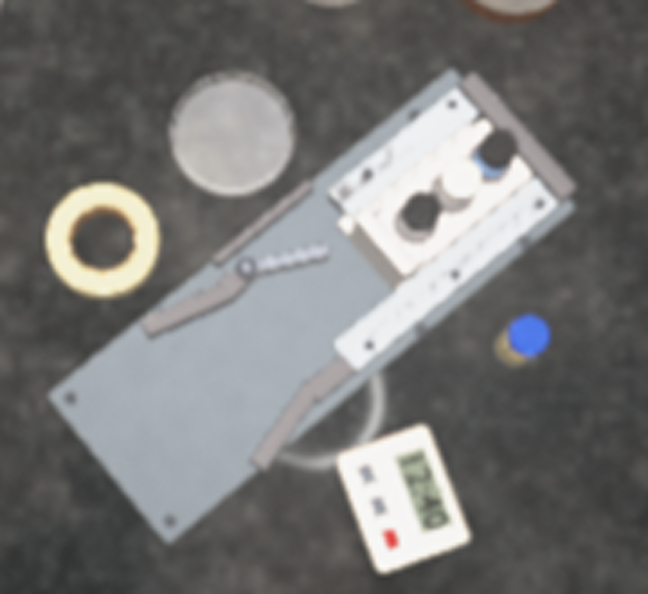

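The carrier is home: its push plate reads +21.4 mm against the nominal +22. The pawl at (290,258) is fully out behind it, the bystanders haven't moved, and the arm is clear.

```bash
python3 -c "
from workcell import bot
print(bot.job_done())"
```

```text
the job is handed in; nothing more can be done
None
```

The vial carrier is home against the end stop with the pawl snapped out behind it, the four bystanders are where they were, the arm is clear, and the job was handed in at about 16 s.

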